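# Reset a printer bed-height stop to its gauge and lock it

## Robot

A 6-joint arm with a two-finger parallel gripper is mounted at the origin on the work surface. World frame = base frame: x ahead of the robot, y to its left, z up, the work surface at z = 0. Lengths are in m, angles in degrees, forces in N, time in s.
With the tool pointing down it reaches from about 0.35 to 0.875 m from the base axis. Payload 4.2 kg.
Tool frame: the origin (TCP) lies midway between the tips of the shut fingers; the grasp point (between the pads) lies 19 mm behind it (r.pinch_z is the distance from the TCP to the grasp point, in m); z points along the fingers, y is the line along which they close (so a half turn about z gives the same grasp; the last joint's range is limited). The gripper opens to 87 mm and grips with 3 to 60 N. Pads are 19 mm wide; open, the fingers measure 117 mm over their backs; the gripper's body (75 mm by 190 mm) begins 51 mm behind the grasp point.
Start: joints at [-60.814, 22.042, 0.453, 0, -68.411, -14.817], TCP at [0.155, -0.605, 0.223] pointing down, gripper open.
Joint ranges: [-179.83, 179.83], [-69.29, 118.12], [-61.27, 80.66], [-181.25, 117.63], [-171.15, -9.14], [-177.46, 177.46]. Speed limits (degrees/s): [159.86, 159.86, 180, 180, 180, 180].

## Interface

Orientations are given as a 3x3 rotation matrix whose columns are the frame's x, y, z axes.
In Python, from station import r, imaging, models gives the robot as it stands. The module is installed in compiled form; this text tells all that it offers.
- The arm moves only by the tool apply_moves, never from a script. Its argument "moves" is a list of rows, each a list of 2 entries, a list of its own where there are three numbers: the shift along the tool's x, y, z in m, then the turn about the tool's z in degrees. A call has 1 to 5 rows; each row shifts and turns the commanded pose from where the row before left it, along the tool's axes as they then stand; what a row does not reach is not made up. A row lasts 1/12 s, in which the tool goes at most 41.7 mm and 7.16 degrees, less where a joint would pass 70% of its speed; a pose out of reach is approached as far as the arm can. A call is refused whole if a number of a shift passes 0.0417 or a number of a turn 7.16, either way. A call with a gripper value outside its range is refused whole. "hand" is the finger opening in m, from 0 to 0.087, set as the call begins (left out, the last holds). The fingers move at their own pace and stop on an object; the grip force is fixed at half the most. Time passes only in rows, so rows that do not move let the fingers close. It gives the time, the measured TCP pose, the force, the opening and the grip force at its end, in the units of the state.
- r.sense(): the state, without advancing time (a new reading comes with each control period).
- imaging.capture(name): name is "scene" or "top" or "wrist"; returns a dict with "frame" (420x560x3 uint8, blue, green, red), "intrinsics" (3x3 intrinsics, pixels), "dist" ([k1, k2, p1, p2, k3] as OpenCV has them; the pictures are not rectified), "eye" and "orientation" of the camera in the world. Camera axes: x right, y down, z forward; pixel columns grow to the right and rows downward; lengths in m; the calibration is good to about 2 mm. A picture is of the moment at which its call begins. There is no depth.
- r.finish_job(): hands the job in; it is judged then, once.
Trained networks look in a picture, given as the dict that the camera call returned (one of the last four; its "shot" number tells which), for a name from the list of things; names that differ only in an ending like _2 or _b are one class to them, and where a whole thing is asked for, a point or a joint stands for the part that bears it (a point fixed in the world has none). Each returns a list of dicts, best first, with "confidence" (0 to 1); they miss things now and then, are a little off and sometimes report something else, mostly with a low value. They report only what shows in the picture. A call takes as long as a camera call. They do not tell look-alikes from the thing itself.
- models.cut_out(picture, target): "region" (420x560 bool, what is visible of it) and "extent" ([left, top, width, height] as shares, 0 to 1, of the picture: columns of its width, rows of its height, round what is visible of it).
- models.place_of(picture, target): "at" ([column, row] as shares, 0 to 1, of the picture: columns of its width, rows of its height: a listed point, or the origin of a listed thing).
The state is a dict: "time_s": time; "joints": joint angles; "joint_velocities": joint speeds; "effort": joint torques, N m; "tcp_pos": TCP position; "ee_rot": TCP orientation; "wrist_force": force on the tool from outside, world axes, zero at the start; "moment": the same for the moment, N m; "gripper_width": opening from 0.0 (shut) to 1.0 (fully open); "gripper_force": force on a finger pad.
Only numpy, scipy, OpenCV 4.12 (cv2) and the standard library are available. Lean on these libraries where they do the work, as an engineer would, in place of code of your own. Each camera call takes 0.05 s, during which the arm holds its last target. There are 200 camera calls.

## Task

Set the bed-height stop to its gauge plate: swing the lever of the lock nut anticlockwise until the nut is right off its spring washer, turn the small hex adjuster head above it clockwise until the stop foot rests on the gauge plate with a light but definite pressure (about 10 N, never crushing it), then swing the lever clockwise again until the nut is firmly tight but not forced (about 8 N pushing on the lever near its end). Leave the gauge plate under the foot and the other things on the bench alone.

Things in the scene. Friction and masses are not known exactly. Their poses are not given: they have to be found in the camera images.
- stop: Fixed height-stop fixture: aluminium base plate 170 x 130 x 10 mm, grey post at local x -48 to -76 mm, level arm 44 mm wide, top 90 mm above the bench, ending in a round boss of 68 mm diameter about the vertical screw axis at local x +30 mm, y 0. Origin: centre of the base plate's underside, z up, x from the post to the arm's free end. Bolted down.
- nut: Lock nut of the stiff self-locking kind: dark steel hexagon on the screw axis, 44 mm across flats, 20 mm high, with a lever; origin on the axis at its underside, 92 to 97 mm up. Clockwise from above tightens and sinks it 6 mm per rad. Starts half tight: 8 to 14 N on its washer, 0.3 to 0.42 rad past first touch. Must end at 16 to 38 N, best 25 (0.65 rad past touch). Stays where it is left.
- lever (a point): Point on the nut's lever 65 mm from the screw axis, mid-height, 102 to 108 mm above the bench. Dark steel bar 12 mm wide, 14 mm high, level, ending 86 mm from the axis; x axis outwards along it. Pushed square to it here while it moves, it resists with about 3 N slack, 5 N at 11 N clamp, 8 N at 25 N clamp. Its stiffness holds it at rest, so the push is felt only while it moves.
- washer: Steel spring washer, 40 mm diameter, 4 mm high, on the arm under the nut; does not turn; origin at the centre of its underside. The nut's pressure on it clamps the adjuster. Slack means the nut no longer presses on it.
- head (a point): Top centre of the adjuster head on the screw axis: the small upper hexagon, black plastic, 26 mm across flats, 26 mm high, this point 152 mm above the bench, its underside at least 9 mm above the nut's top. Its x axis is square to one pair of flats. Turns in place. Clockwise from above drives the foot down 5 mm per rad; it touches after 0.45 to 1.2 rad.
- foot: The stop foot: sprung steel pin of 16 mm diameter under the arm on the screw axis; slides, does not turn. Origin: centre of its lower face. With the nut slack the head needs 0.05 N m plus 0.005 N m per N of foot force, which grows 60 N per rad after touching. Let go, the head springs back until about 10 N is left, and stays. Do not turn the head while the nut is tight: it drags hard.
- gauge: Loose steel gauge plate 56 x 44 x 12 mm lying on the base plate under the foot; origin at the centre of its underside, its top 22 mm above the bench. Foot force on it should end between 3 and 22 N and must never exceed 38 N.
- scraper: Bystander: bed scraper with wooden handle, 200 mm long, lying on the bench. Leave alone.
- glue: Bystander: small upright can of 40 mm diameter, 90 mm high. Leave alone.
- tray: Bystander: small grey open tray 100 x 80 x 25 mm. Leave alone.
Things that resemble listed ones, but are neither listed nor needed, are in the scene too. Of the things that look like the stop, the smaller one is meant. Of the things that look like the gauge, the larger one is meant.

How it is judged:
By the outcome, as a careful person would: the job done as asked, in the order asked, and still so for the second after the job is handed in, with the robot touching nothing.
It also fails if it takes over 67 s, if anything falls off the work surface, if the arm or the gripper's body presses on something with over 40 N, if the wrist force passes 120 N, or if a joint passes its speed limit or range.

## Working session

There is one attempt and no reset: what is moved stays moved. The work goes in short steps, Python scripts to look and compute and a tool call to move; the robot and the scene stay as the last step left them, time stands still between calls to the robot, and variables do not carry over. Pictures are saved under pics/ and viewed, at most 10 in all, crops included, and the job is handed in when it is done.

Besides the shell and the picture viewer there is one more tool, called by a JSON object that holds its "op" and its "data". apply_moves: Moves the arm, as the interface text tells. Its arguments: {"type":"object","properties":{"moves":{"type":"array"},"hand":{"type":"number"}},"required":["moves"]}

```bash
mkdir -p pics; cat > h.py <<'E'
import numpy as np, cv2
from station import r, imaging, models
def ray(p,uv):
    q=cv2.undistortPoints(np.array([[uv]],float),np.array(p["intrinsics"]),np.array(p["dist"]))[0,0]
    R=np.array(p["orientation"]); d=R@np.array([q[0],q[1],1.]); return np.array(p["eye"]),d/np.linalg.norm(d)
def atz(p,uv,z):
    e,d=ray(p,uv); return e+d*(z-e[2])/d[2]
def tri(rs):
    A=np.zeros((3,3));b=np.zeros(3)
    for e,d in rs:
        M=np.eye(3)-np.outer(d,d);A+=M;b+=M@e
    x=np.linalg.solve(A,b); return x,[np.linalg.norm((np.eye(3)-np.outer(d,d))@(x-e)) for e,d in rs]
def proj(p,X):
    R=np.array(p["orientation"]);e=np.array(p["eye"])
    return cv2.projectPoints(np.array([R.T@(np.array(X)-e)]),np.zeros(3),np.zeros(3),np.array(p["intrinsics"]),np.array(p["dist"]))[0][0,0]
E
python3 - <<'E'
from h import *
ims=[]
for n in ("scene","top"):
    p=imaging.capture(n); ims.append(p["frame"]); print(n,np.round(p["eye"],3))
    cv2.imwrite(f"pics/{n}0.png",p["frame"])
    for t,z in (("stop",0),("head",.152),("lever",.105),("nut",.095),("gauge",.01),("glue",0),("tray",0),("scraper",0)):
        for d in models.place_of(p,t)[:3]:
            uv=np.array(d["at"])*[560,420]; print(t,round(d["confidence"],2),uv.round(),atz(p,uv,z).round(3))
E
```

```text
scene [1.155 0.128 0.768]
stop 0.9 [239. 248.] [ 0.538 -0.029  0.   ]
stop 0.67 [368. 178.] [0.275 0.256 0.   ]
head 0.84 [378. 118.] [0.232 0.262 0.152]
head 0.5 [231. 209.] [ 0.567 -0.03   0.152]
lever 0.78 [414. 140.] [0.246 0.354 0.105]
lever 0.57 [265. 236.] [0.586 0.036 0.105]
nut 0.71 [373. 147.] [0.272 0.255 0.095]
nut 0.58 [234. 231.] [ 0.571 -0.027  0.095]
nut 0.29 [166. 227.] [ 0.574 -0.166  0.095]
gauge 0.65 [237. 255.] [ 0.564 -0.029  0.01 ]
gauge 0.59 [199. 311.] [ 0.707 -0.079  0.01 ]
glue 0.72 [132. 276.] [ 0.635 -0.239  0.   ]
tray 0.6 [164. 228.] [ 0.498 -0.209  0.   ]
tray 0.48 [331. 268.] [0.57  0.171 0.   ]
scraper 0.59 [333. 269.] [0.571 0.175 0.   ]
top [0.469 0.029 0.889]
stop 0.96 [194. 318.] [0.272 0.246 0.   ]
stop 0.59 [310. 197.] [ 0.541 -0.021  0.   ]
head 0.59 [321. 177.] [ 0.567 -0.035  0.152]
head 0.56 [160. 322.] [0.297 0.275 0.152]
lever 0.95 [287. 175.] [0.578 0.03  0.105]
lever 0.9 [126. 327.] [0.277 0.363 0.105]
nut 0.83 [177. 316.] [0.297 0.257 0.095]
nut 0.77 [319. 182.] [ 0.563 -0.037  0.095]
gauge 0.5 [334. 128.] [ 0.697 -0.08   0.01 ]
glue 0.64 [401. 157.] [ 0.63  -0.235  0.   ]
tray 0.92 [389. 218.] [ 0.49  -0.202  0.   ]
scraper 0.63 [225. 189.] [0.563 0.172 0.   ]
```

View pics/scene0.png

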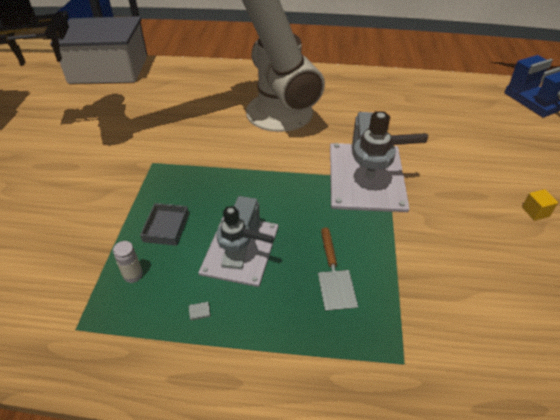

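View pics/top0.png

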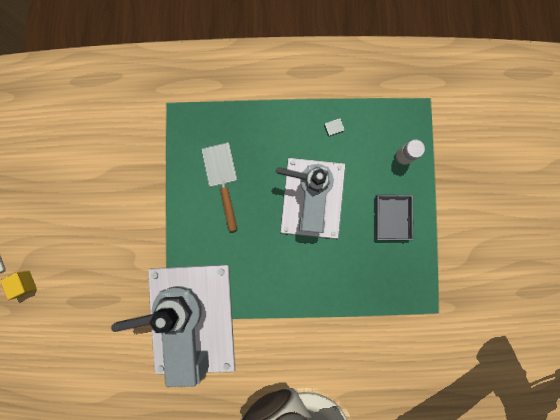

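The candidates are two stops, a small one at scene (239,248) / top (312,197) and a large one at scene (368,178) / top (190,320). There are also two plates, one under the foot at scene (232,263) and a smaller loose one at scene (199,311). I choose the small stop and leave the loose plate alone. Next I check that choice in a crop.

```bash
python3 - <<'E'
from h import *
P={n:imaging.capture(n) for n in ("scene","top")}
X={}
for t,z in (("head",.152),("lever",.105),("nut",.095)):
    rs=[]
    for n,p in P.items():
        c=[np.array(d["at"])*[560,420] for d in models.place_of(p,t)]
        c=[u for u in c if np.linalg.norm(atz(p,u,z)[:2]-[.57,0])<.07]
        if c: rs.append(ray(p,c[0]))
    if len(rs)==2: X[t],e=tri(rs); print(t,X[t].round(4),np.round(e,4))
ims=[]
for n,p in P.items():
    f=p["frame"].copy(); c=proj(p,[.56,-.01,.08]).astype(int)
    k=f[c[1]-50:c[1]+50,c[0]-50:c[0]+50]; k=cv2.resize(k,(400,400),interpolation=cv2.INTER_CUBIC)
    for t,x in X.items():
        u=((proj(p,x)-(c-50))*4).astype(int); cv2.circle(k,tuple(int(v) for v in u),4,(0,0,255),1)
    ims.append(k)
cv2.imwrite("pics/crop1.png",np.hstack(ims))
s=r.sense(); print({k:np.round(v,3).tolist() for k,v in s.items()}, r.pinch_z)
p=imaging.capture("wrist"); R=np.array(s["ee_rot"]); print(R.T@(np.array(p["eye"])-s["tcp_pos"]),(R.T@np.array(p["orientation"])).round(3), p["intrinsics"])
E
```

```text
head [ 0.5671 -0.034   0.1452] [0.002 0.002]
lever [0.5814 0.0306 0.0937] [0.0003 0.0003]
nut [ 0.5705 -0.0297  0.0949] [0.0016 0.0016]
{'time_s': 1.3, 'joints': [-60.813, 22.041, 0.453, -0.001, -68.411, -14.816], 'joint_velocities': [-0.032, -0.072, 0.021, 0.017, -0.063, -0.01], 'effort': [-0.001, -39.047, 18.762, 4.224, 0.015, -0.0], 'tcp_pos': [0.155, -0.605, 0.223], 'ee_rot': [[-0.969, -0.248, 0.0], [-0.248, 0.969, -0.0], [-0.0, -0.0, -1.0]], 'wrist_force': [0.026, 0.845, 0.144], 'moment': [0.051, 0.052, -0.027], 'gripper_force': 0.0, 'gripper_width': 0.999} 0.0187
[ 0.07022786  0.00049219 -0.16213567] [[ 0.    -0.966 -0.257]
 [ 1.     0.     0.   ]
 [-0.    -0.257  0.966]] [[298.94620532   0.         283.71784672]
 [  0.         298.94620532 207.00507515]
 [  0.           0.           1.        ]]
```

View pics/crop1.png

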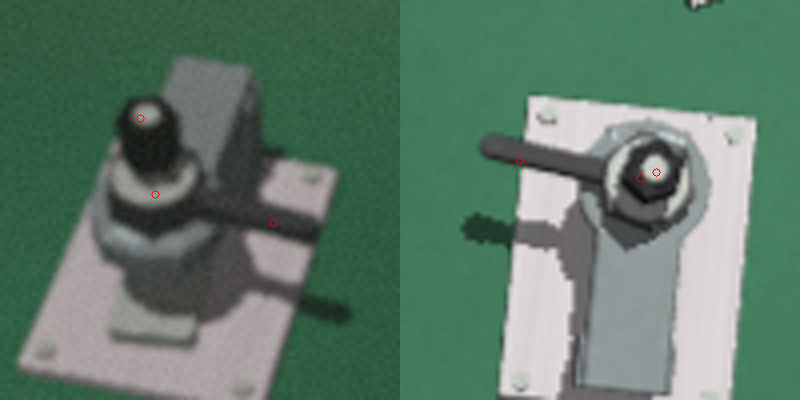

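The circles fall on the small stop's head, nut and lever in both views, and the gauge lies under its foot. I'll move above it for the wrist camera.

{"op": "apply_moves", "data": {"moves": [[[-0.0279,0.0236,-0.0015],0],[[-0.0279,0.0236,-0.0015],0],[[-0.0279,0.0236,-0.0015],0],[[-0.0279,0.0236,-0.0015],0],[[-0.0279,0.0236,-0.0015],0]]}}

```text
time_s: 1.77
tcp_pos: [0.2616, -0.4551, 0.2302]
ee_rot: [[-0.969, -0.248, 0.0], [-0.248, 0.969, -0.0], [-0.0, -0.0, -1.0]]
wrist_force: [0.4, 0.8, 1.0]
gripper_width: 1.001
gripper_force: 0.0
```

{"op": "apply_moves", "data": {"moves": [[[-0.0279,0.0236,-0.0015],0],[[-0.0279,0.0236,-0.0015],0],[[-0.0279,0.0236,-0.0015],0],[[-0.0279,0.0236,-0.0015],0],[[-0.0279,0.0236,-0.0015],0]]}}

```text
time_s: 2.18
tcp_pos: [0.3675, -0.306, 0.238]
ee_rot: [[-0.969, -0.248, 0.001], [-0.248, 0.969, -0.0], [-0.001, -0.001, -1.0]]
wrist_force: [0.9, -0.5, 0.5]
gripper_width: 0.998
gripper_force: 0.0
```

{"op": "apply_moves", "data": {"moves": [[[-0.0279,0.0236,-0.0015],0],[[-0.0279,0.0236,-0.0015],0],[[-0.0279,0.0236,-0.0015],0],[[-0.0279,0.0236,-0.0015],0],[[-0.0279,0.0236,-0.0015],0]]}}

```text
time_s: 2.6
tcp_pos: [0.4734, -0.1569, 0.2455]
ee_rot: [[-0.969, -0.249, 0.001], [-0.249, 0.969, -0.0], [-0.001, -0.0, -1.0]]
wrist_force: [0.0, -0.7, -0.1]
gripper_width: 1.001
gripper_force: 0.0
```

{"op": "apply_moves", "data": {"moves": [[[-0.0279,0.0236,-0.0015],0],[[-0.0279,0.0236,-0.0015],0],[[-0.0279,0.0236,-0.0015],0],[[-0.0279,0.0236,-0.0015],0],[[-0.0279,0.0236,-0.0015],-6]]}}

```text
time_s: 3.02
tcp_pos: [0.5793, -0.008, 0.2528]
ee_rot: [[-0.937, -0.35, 0.0], [-0.35, 0.937, 0.0], [-0.0, -0.0, -1.0]]
wrist_force: [0.2, -1.0, -0.4]
gripper_width: 0.998
gripper_force: 0.0
```

{"op": "apply_moves", "data": {"moves": [[[0,0,0],-7],[[0,0,0],-7],[[0,0,0],-7],[[0,0,0],-7],[[0,0,0],-7]]}}

```text
time_s: 3.43
tcp_pos: [0.5786, -0.0095, 0.2525]
ee_rot: [[-0.563, -0.826, -0.0], [-0.826, 0.563, -0.0], [0.0, 0.0, -1.0]]
wrist_force: [0.4, -0.2, -0.4]
gripper_width: 0.998
gripper_force: 0.0
```

{"op": "apply_moves", "data": {"moves": [[[0,0,0],-7],[[0,0,0],-7],[[0,0,0],-7],[[0,0,0],-1.6],[[0,0,0],0]]}}

```text
time_s: 3.85
tcp_pos: [0.5785, -0.0097, 0.2526]
ee_rot: [[-0.208, -0.978, 0.0], [-0.978, 0.208, 0.0], [-0.0, -0.0, -1.0]]
wrist_force: [-0.1, -0.2, -0.1]
gripper_width: 1.0
gripper_force: 0.0
```

```bash
python3 - <<'E'
from h import *
s=r.sense(); print(np.round(s["tcp_pos"],4),np.round(s["ee_rot"],3).tolist(),s["joints"],np.round(s["wrist_force"],2),np.round(s["moment"],3))
p=imaging.capture("wrist"); f=p["frame"].copy()
for t,z in (("head",.152),("lever",.105),("nut",.095),("stop",0)):
    for d in models.place_of(p,t)[:2]:
        u=np.array(d["at"])*[560,420]; print(t,round(d["confidence"],2),u.round(1),atz(p,u,z).round(4)); cv2.circle(f,tuple(int(v) for v in u),3,(0,0,255),1)
cv2.imwrite("pics/w1.png",cv2.resize(f,(800,600),interpolation=cv2.INTER_CUBIC))
E
```

```text
[ 0.5785 -0.0097  0.2526] [[-0.208, -0.978, 0.0], [-0.978, 0.208, 0.0], [-0.0, -0.0, -1.0]] [ 1.50729572e+01  1.63934513e+01 -3.49302883e+00 -1.02932831e-03
 -7.01098832e+01 -2.70779398e+01] [-0.07 -0.17 -0.09] [-0.001  0.043  0.026]
head 0.91 [287.1 180.8] [ 0.5703 -0.0324  0.152 ]
lever 0.68 [288.7 229.6] [0.5808 0.029  0.105 ]
nut 0.96 [290.3 173.9] [ 0.5668 -0.0292  0.095 ]
stop 0.81 [308.7 162.3] [ 0.5396 -0.0253  0.    ]
```

View pics/w1.png

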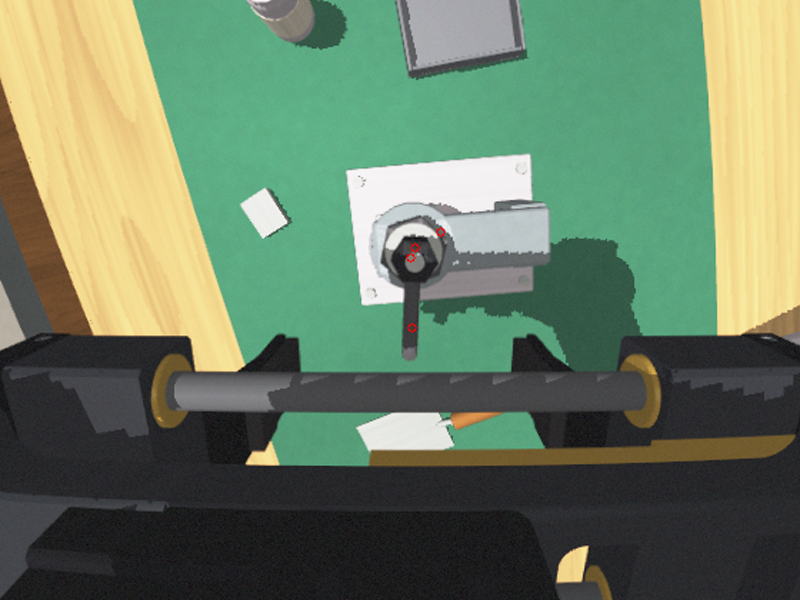

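The wrist view shows the lever pointing straight down the picture from the nut at (412,250) to about (410,355). This gives an axis of about (0.5685, -0.033) and a lever direction of about 79°. The lever length checks at 64 mm. I'll straddle the lever.

{"op": "apply_moves", "data": {"moves": [[[-0.02,0.003,0],0],[[-0.02,0.0028,0],0],[[0,0,0.025],0],[[0,0,0.03],0],[[0,0,0.03],0]], "hand": 0.034}}

```text
time_s: 4.52
tcp_pos: [0.5817, 0.0313, 0.1674]
ee_rot: [[-0.208, -0.978, 0.003], [-0.978, 0.208, 0.001], [-0.001, -0.002, -1.0]]
wrist_force: [-0.2, 0.7, 0.6]
gripper_width: 0.705
gripper_force: 0.0
```

```bash
python3 - <<'E'
from h import *
s=r.sense(); print(np.round(s["tcp_pos"],4),s["gripper_width"],np.round(s["wrist_force"],2))
R=np.array(s["ee_rot"])
W=imaging.capture("wrist"); f=W["frame"]
for t,z in (("head",.152),("lever",.105),("nut",.095)):
    rs=[]
    for p in (W,imaging.capture("scene"),imaging.capture("top")):
        for d in models.place_of(p,t):
            u=np.array(d["at"])*[560,420]; a=atz(p,u,z)
            if np.linalg.norm(a[:2]-[.57,0])<.07: print(t,round(d["confidence"],2),u.round(1),a.round(4)); rs.append(ray(p,u)); break
    if len(rs)>1:
        x,e=tri(rs); print("  tri",x.round(4),np.round(e,4))
cv2.imwrite("pics/w2.png",cv2.resize(f[60:330,130:430],(800,720),interpolation=cv2.INTER_CUBIC)[:600])
E
```

```text
[0.5817 0.0313 0.1674] 0.7046481246630132 [-0.16  0.74  0.56]
head 0.67 [282.8 140.2] [ 0.5688 -0.0301  0.152 ]
head 0.71 [262.  235.9] [0.6268 0.0378 0.152 ]
head 0.68 [320.3 176. ] [ 0.5683 -0.0337  0.152 ]
  tri [ 0.5713 -0.013   0.0849] [0.0145 0.0409 0.0269]Traceback (most recent call last):
  File "<stdin>", line 8, in <module>
ValueError: only the last four pictures can be asked about
```

{"op": "apply_moves", "data": {"moves": [[[0,0,0],0],[[0,0,0],0],[[0,0,0.015],0],[[0,0,0.004],0],[[0,0,0],0]]}}

```text
time_s: 5.33
tcp_pos: [0.5803, 0.0304, 0.1475]
ee_rot: [[-0.209, -0.978, -0.003], [-0.978, 0.209, -0.001], [0.001, 0.003, -1.0]]
wrist_force: [-0.5, 0.0, -0.2]
gripper_width: 0.388
gripper_force: 0.0
```

```bash
python3 - <<'E'
from h import *
s=r.sense(); print(np.round(s["tcp_pos"],4),s["gripper_width"],np.round(s["wrist_force"],2))
W=imaging.capture("wrist"); f=W["frame"]
T=imaging.capture("top")
for t,z in (("head",.152),("lever",.105),("nut",.095)):
    rs=[]
    for p in (W,T):
        for d in models.place_of(p,t):
            u=np.array(d["at"])*[560,420]; a=atz(p,u,z)
            if np.linalg.norm(a[:2]-[.57,0])<.07: print(t,round(d["confidence"],2),u.round(1),a.round(4)); rs.append(ray(p,u)); break
    if len(rs)>1:
        x,e=tri(rs); print("  tri",x.round(4),np.round(e,4))
cv2.imwrite("pics/w2.png",cv2.resize(f[50:330,100:460],(771,600),interpolation=cv2.INTER_CUBIC))
E
```

```text
[0.5803 0.0304 0.1475] 0.3884172121667953 [-0.54  0.05 -0.21]
head 0.9 [281.1 144. ] [ 0.5684 -0.03    0.152 ]
head 0.7 [320.6 175.6] [ 0.569  -0.0342  0.152 ]
  tri [ 0.5672 -0.0317  0.1719] [0.0012 0.0012]
lever 0.61 [280.9 226.8] [0.5817 0.0295 0.105 ]
nut 0.49 [320.1 178.4] [ 0.571 -0.038  0.095]
```

View pics/w2.png

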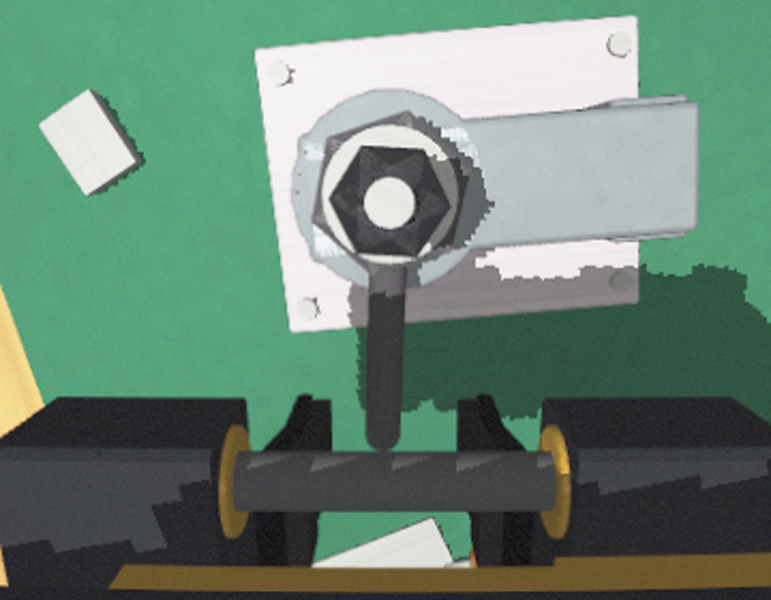

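The crop shows the head hexagon centred at (389,203). One flat pair's normal lies about 25° anticlockwise of the gripper's closing line. The lever sits between the fingers. I'll descend.

{"op": "apply_moves", "data": {"moves": [[[0,0,0.02],0],[[0,0,0.02],0],[[0,0,0.0145],0],[[0,0,0],0]]}}

```text
time_s: 6.07
tcp_pos: [0.5789, 0.0301, 0.091]
ee_rot: [[-0.209, -0.978, -0.006], [-0.978, 0.209, -0.001], [0.003, 0.006, -1.0]]
wrist_force: [0.3, 0.4, -0.8]
gripper_width: 0.39
gripper_force: 0.0
```

{"op": "apply_moves", "data": {"moves": [[[0.0001,0.0045,0],-4],[[0.0001,0.0045,0],-4],[[0.0001,0.0045,0],-4],[[0.0001,0.0045,0],-4]]}}

```text
time_s: 6.4
tcp_pos: [0.565, 0.0321, 0.0955]
ee_rot: [[0.073, -0.997, 0.004], [-0.997, -0.073, -0.0], [0.0, -0.004, -1.0]]
wrist_force: [2.7, -2.4, -0.2]
gripper_width: 0.39
gripper_force: 1.5
```

```bash
cat >> h.py <<'E'
A=np.array([.569,-.0325])
def st():
    s=r.sense(); R=np.array(s["ee_rot"]); t=np.array(s["tcp_pos"]); d=t[:2]-A
    print(round(s["time_s"],2),t.round(4),"psi",round(np.degrees(np.arctan2(R[1,0],R[0,0])),1),"ang",round(np.degrees(np.arctan2(d[1],d[0])),1),"rad",round(np.hypot(*d),4),
     "Ftool",(R.T@s["wrist_force"]).round(1),"Mtool",(R.T@s["moment"]).round(3),"w",round(s["gripper_width"]*87,1),"gf",round(s["gripper_force"],1),"q6",round(s["joints"][5],1))
E
python3 -c "from h import *;st()"
```

```text
6.4 [0.565  0.0321 0.0955] psi -85.8 ang 93.5 rad 0.0647 Ftool [ 2.6 -2.6  0.2] Mtool [0.662 0.781 0.07 ] w 33.9 gf 1.5 q6 -15.6
```

{"op": "apply_moves", "data": {"moves": [[[0.0001,0.0045,0],-4],[[0.0001,0.0045,0],-4],[[0.0001,0.0045,0],-4]]}}

```text
time_s: 6.65
tcp_pos: [0.5527, 0.03, 0.0963]
ee_rot: [[0.279, -0.96, 0.007], [-0.96, -0.279, 0.0], [0.001, -0.007, -1.0]]
wrist_force: [3.5, -2.0, 0.9]
gripper_width: 0.387
gripper_force: 1.6
```

{"op": "apply_moves", "data": {"moves": [[[0.0001,0.0045,0],-4],[[0.0001,0.0045,0],-4],[[0.0001,0.0045,0],-4]]}}

```text
time_s: 6.9
tcp_pos: [0.5413, 0.0257, 0.097]
ee_rot: [[0.473, -0.881, 0.009], [-0.881, -0.473, 0.001], [0.003, -0.009, -1.0]]
wrist_force: [4.0, -0.1, 2.1]
gripper_width: 0.39
gripper_force: 1.7
```

```bash
python3 - <<'E'
from h import *
st()
W=imaging.capture("wrist");T=imaging.capture("top")
for n,p in (("w",W),("t",T)):
    for d in models.place_of(p,"lever")[:2]:
        u=np.array(d["at"])*[560,420]; a=atz(p,u,.106); v=a[:2]-A; print(n,round(d["confidence"],2),a.round(4),np.degrees(np.arctan2(v[1],v[0])),np.hypot(*v))
cv2.imwrite("pics/w3.png",cv2.resize(W["frame"][50:330,100:460],(771,600),interpolation=cv2.INTER_CUBIC))
E
```

```text
6.9 [0.5413 0.0257 0.097 ] psi -61.8 ang 115.5 rad 0.0645 Ftool [ 1.9 -3.5 -2.1] Mtool [0.846 0.461 0.038] w 33.9 gf 1.7 q6 8.2
w 0.66 [0.5501 0.0301 0.106 ] 106.81058722750606 0.06536692140185889
t 0.52 [0.2859 0.3557 0.106 ] 126.10538117946942 0.48046278933465625
```

View pics/w3.png

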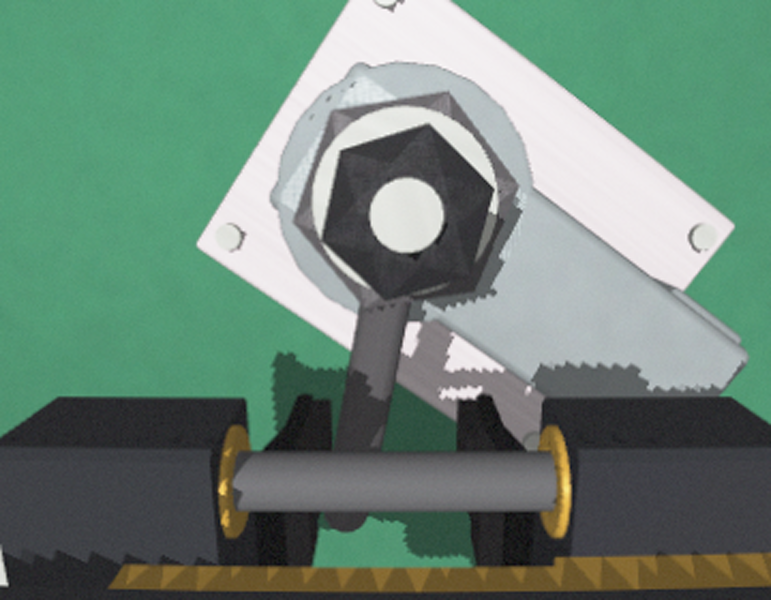

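The lever is now at about 107°, having swung 28°, and the push is about 3.5 N, close to slack. I'll go a little further for margin, then centre the fingers and lift out.

{"op": "apply_moves", "data": {"moves": [[[0.0001,0.0045,0],-4],[[0.0001,0.004,0],-3.5],[[0,0,0],0],[[0,-0.008,0],0],[[0,0,0],0]]}}

```text
time_s: 7.52
tcp_pos: [0.5365, 0.0257, 0.0935]
ee_rot: [[0.579, -0.815, -0.003], [-0.815, -0.579, -0.001], [-0.001, 0.002, -1.0]]
wrist_force: [-0.5, 0.5, 0.2]
gripper_width: 0.391
gripper_force: 0.0
```

{"op": "apply_moves", "data": {"moves": [[[0,0,-0.03],0],[[0,0,-0.04],0],[[0,0,-0.036],0],[[0,0,0],0]], "hand": 0.06}}

```text
time_s: 7.85
tcp_pos: [0.5403, 0.0258, 0.2071]
ee_rot: [[0.58, -0.814, 0.012], [-0.814, -0.58, 0.001], [0.006, -0.01, -1.0]]
wrist_force: [1.4, 1.2, 1.0]
gripper_width: 0.608
gripper_force: 0.0
```

```bash
python3 - <<'E'
from h import *
st(); s=r.sense()
W=imaging.capture("wrist");T=imaging.capture("top")
for n,p in (("w",W),("t",T)):
  for t,z in (("lever",.108),("head",.152)):
    for d in models.place_of(p,t)[:2]:
        u=np.array(d["at"])*[560,420]; a=atz(p,u,z); v=a[:2]-A; print(n,t,round(d["confidence"],2),u.round(1),a.round(4),np.degrees(np.arctan2(v[1],v[0])).round(1),np.hypot(*v).round(4))
c=models.cut_out(W,"head"); print(c[0]["confidence"] if c else None)
cv2.imwrite("pics/w4.png",cv2.resize(W["frame"][50:330,100:460],(771,600),interpolation=cv2.INTER_CUBIC))
E
```

```text
7.85 [0.5403 0.0258 0.2071] psi -54.5 ang 116.2 rad 0.065 Ftool [-0.1 -1.9 -1. ] Mtool [ 0.014 -0.005  0.027] w 52.9 gf 0.0 q6 15.4
w lever 0.74 [285.5 206.5] [0.5405 0.0246 0.108 ] 116.5 0.0638
w head 0.73 [297.  141.1] [ 0.5683 -0.0287  0.152 ] 100.2 0.0039
0.65
```

View pics/w4.png

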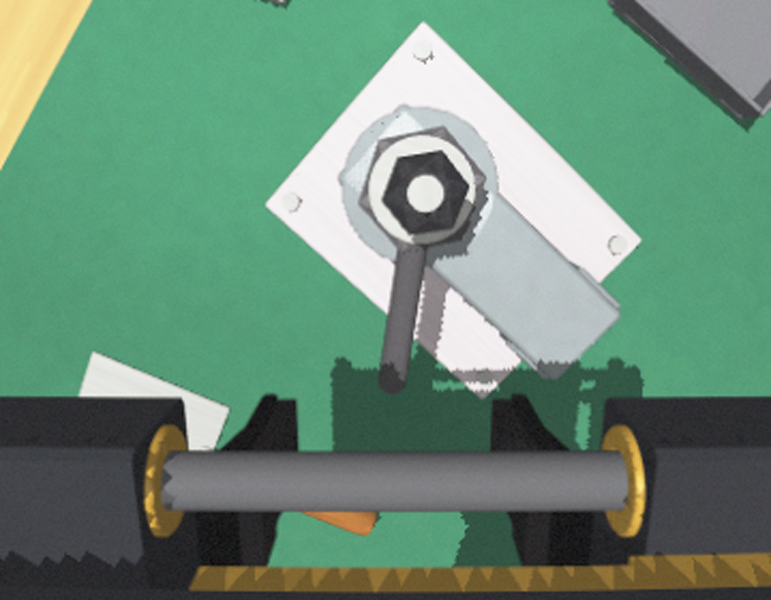

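The lever is at about 115°, a swing of 0.63 rad, so the nut is slack. The head hexagon is at (426,194). I'll turn to the flats (ψ about -77°) and settle.

{"op": "apply_moves", "data": {"moves": [[[0,0,0],6],[[0,0,0],6],[[0,0,0],6],[[0,0,0],4.5],[[0,0,0],0]]}}

```text
time_s: 8.62
tcp_pos: [0.5361, 0.0252, 0.1989]
ee_rot: [[0.223, -0.975, -0.003], [-0.975, -0.223, -0.001], [0.0, 0.003, -1.0]]
wrist_force: [-0.1, -0.5, 0.3]
gripper_width: 0.692
gripper_force: 0.0
```

{"op": "apply_moves", "data": {"moves": [[[0,0,0],0],[[0,0,0],0],[[0,0,0],0]]}}

```text
time_s: 8.87
tcp_pos: [0.5366, 0.0253, 0.1997]
ee_rot: [[0.226, -0.974, -0.001], [-0.974, -0.226, -0.0], [0.0, 0.001, -1.0]]
wrist_force: [-1.2, -1.1, -0.3]
gripper_width: 0.689
gripper_force: 0.0
```

```bash
python3 - <<'E'
from h import *
st(); s=r.sense(); R=np.array(s["ee_rot"]); t=np.array(s["tcp_pos"])
W=imaging.capture("wrist");T=imaging.capture("top")
rs=[]
for n,p in (("w",W),("t",T)):
    for d in models.place_of(p,"head")[:2]:
        u=np.array(d["at"])*[560,420]; a=atz(p,u,.152); print(n,round(d["confidence"],2),u.round(1),a.round(4))
        if np.linalg.norm(a[:2]-A)<.03: rs.append(ray(p,u)); break
print(tri(rs)[0].round(4))
# bright disc on head top
f=W["frame"]; c=proj(W,[.5685,-.0315,.152]); print("pred",c)
x0,y0=(c-35).astype(int); k=f[y0:y0+70,x0:x0+70]
g=cv2.cvtColor(k,cv2.COLOR_BGR2GRAY); n,l,sx,ce=cv2.connectedComponentsWithStats((g>150).astype(np.uint8))
i=min([i for i in range(1,n) if 60<sx[i,4]<900],key=lambda i:np.hypot(*(ce[i]-35)))
u=ce[i]+[x0,y0]; a=atz(W,u,.152); print("disc",u.round(1),sx[i,4],a.round(4))
print("tool shift from here to disc axis",(R.T@(np.r_[a[:2],.129]-t)).round(4))
cv2.imwrite("pics/w5.png",cv2.resize(k,(560,560),interpolation=cv2.INTER_CUBIC))
E
```

```text
8.87 [0.5366 0.0253 0.1997] psi -77.0 ang 119.3 rad 0.0662 Ftool [0.8 1.4 0.3] Mtool [-0.148 -0.095 -0.008] w 59.9 gf 0.0 q6 -7.0
w 0.74 [256.2 140. ] [ 0.5687 -0.0304  0.152 ]
t 0.5 [391.8 216. ] [ 0.4901 -0.1671  0.152 ]
[ 0.5092 -0.0739  0.9067]
pred [256.78883622 138.43919923]
disc [256.5 140.8] 256 [ 0.5684 -0.0299  0.152 ]
tool shift from here to disc axis [ 0.0609 -0.0186  0.0707]
```

View pics/w5.png

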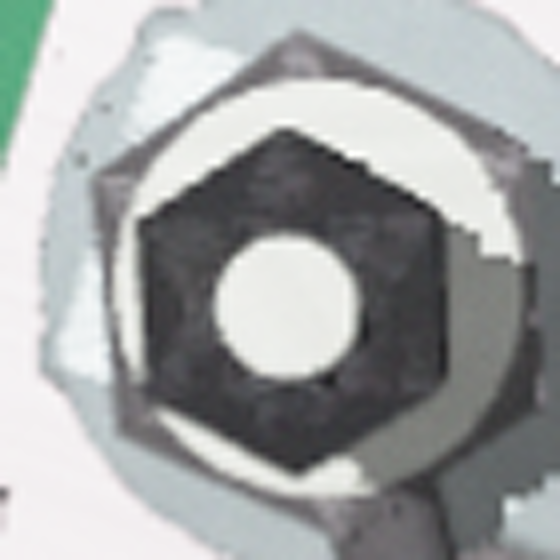

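The flats are vertical in the picture, so they are aligned with the pads. I'll move over the head, descend and grip.

{"op": "apply_moves", "data": {"moves": [[[0.0305,-0.0093,0],0],[[0.031,-0.0093,0],0],[[0,0,0.02],0],[[0,0,0.03],0],[[0,0,0.0205],0]]}}

```text
time_s: 9.48
tcp_pos: [0.568, -0.0311, 0.1278]
ee_rot: [[0.223, -0.975, -0.001], [-0.975, -0.223, 0.0], [-0.001, 0.001, -1.0]]
wrist_force: [-0.2, -0.1, -0.2]
gripper_width: 0.69
gripper_force: 0.0
```

{"op": "apply_moves", "data": {"moves": [[[0,0,0],0],[[0,0,0],0],[[0,0,0],0],[[0,0,0],0],[[0,0,0],0]], "hand": 0.02}}

```text
time_s: 9.9
tcp_pos: [0.5696, -0.0301, 0.1313]
ee_rot: [[0.225, -0.974, 0.003], [-0.974, -0.225, 0.001], [0.0, -0.003, -1.0]]
wrist_force: [-0.3, -0.2, 0.4]
gripper_width: 0.399
gripper_force: 0.0
```

{"op": "apply_moves", "data": {"moves": [[[0,0,0],0],[[0,0,0],0],[[0,0,0],0],[[0,0,0],0],[[0,0,0],0]]}}

```text
time_s: 10.32
tcp_pos: [0.5686, -0.0304, 0.1307]
ee_rot: [[0.225, -0.974, 0.001], [-0.974, -0.225, -0.0], [0.0, -0.001, -1.0]]
wrist_force: [-2.3, 0.4, 5.9]
gripper_width: 0.3
gripper_force: 30.0
```

```bash
python3 -c "from h import *;st()"
```

```text
10.32 [ 0.5686 -0.0304  0.1307] psi -77.0 ang 100.8 rad 0.0021 Ftool [-0.9  2.2 -5.9] Mtool [-0.933 -0.475  0.03 ] w 26.1 gf 30.0 q6 -0.3
```

Gripped at 26.1 mm, which matches the flats. I'll turn clockwise and watch the moment.

{"op": "apply_moves", "data": {"moves": [[[0,0,0],4],[[0,0,0],4],[[0,0,0],4]]}}

```text
time_s: 10.57
tcp_pos: [0.5686, -0.0304, 0.1307]
ee_rot: [[0.014, -1.0, 0.001], [-1.0, -0.014, -0.0], [0.0, -0.001, -1.0]]
wrist_force: [-2.8, 1.1, 5.8]
gripper_width: 0.297
gripper_force: 30.0
```

```bash
python3 -c "from h import *;st()"
```

```text
10.57 [ 0.5686 -0.0304  0.1307] psi -89.2 ang 100.7 rad 0.0021 Ftool [-1.1  2.7 -5.8] Mtool [-1.018 -0.313 -0.017] w 25.8 gf 30.0 q6 -12.5
```

{"op": "apply_moves", "data": {"moves": [[[0,0,0],4],[[0,0,0],4],[[0,0,0],4]]}}

```text
time_s: 10.82
tcp_pos: [0.5686, -0.0304, 0.1307]
ee_rot: [[-0.194, -0.981, 0.001], [-0.981, 0.194, -0.0], [0.0, -0.001, -1.0]]
wrist_force: [-2.4, 0.1, 5.6]
gripper_width: 0.297
gripper_force: 30.0
```

```bash
python3 -c "from h import *;st()"
```

```text
10.82 [ 0.5686 -0.0304  0.1307] psi -101.2 ang 100.2 rad 0.0022 Ftool [ 0.4  2.4 -5.6] Mtool [-1.058 -0.164 -0.047] w 25.8 gf 30.0 q6 -24.5
```

{"op": "apply_moves", "data": {"moves": [[[0,0,0],3],[[0,0,0],3]]}}

```text
time_s: 10.98
tcp_pos: [0.5686, -0.0304, 0.1307]
ee_rot: [[-0.295, -0.956, 0.001], [-0.956, 0.295, -0.0], [-0.0, -0.001, -1.0]]
wrist_force: [-2.4, 0.4, 5.6]
gripper_width: 0.297
gripper_force: 30.0
```

```bash
python3 -c "from h import *;st()"
```

```text
10.98 [ 0.5686 -0.0304  0.1307] psi -107.1 ang 100.3 rad 0.0022 Ftool [ 0.3  2.4 -5.6] Mtool [-1.035 -0.005 -0.002] w 25.8 gf 30.0 q6 -30.4
```

{"op": "apply_moves", "data": {"moves": [[[0,0,0],3],[[0,0,0],3]]}}

```text
time_s: 11.15
tcp_pos: [0.5686, -0.0304, 0.1307]
ee_rot: [[-0.393, -0.919, 0.001], [-0.919, 0.393, -0.0], [-0.0, -0.001, -1.0]]
wrist_force: [-2.8, 0.5, 6.4]
gripper_width: 0.298
gripper_force: 30.0
```

```bash
python3 -c "from h import *;st()"
```

```text
11.15 [ 0.5686 -0.0304  0.1307] psi -113.1 ang 100.1 rad 0.0021 Ftool [ 0.6  2.7 -6.4] Mtool [-1.031  0.08  -0.061] w 25.9 gf 30.0 q6 -36.4
```

{"op": "apply_moves", "data": {"moves": [[[0,0,0],3]]}}

```text
time_s: 11.23
tcp_pos: [0.5686, -0.0304, 0.1307]
ee_rot: [[-0.441, -0.898, 0.001], [-0.898, 0.441, -0.0], [-0.0, -0.001, -1.0]]
wrist_force: [-2.0, 1.1, 6.2]
gripper_width: 0.296
gripper_force: 30.0
```

```bash
python3 -c "from h import *;st()"
```

```text
11.23 [ 0.5686 -0.0304  0.1307] psi -116.1 ang 99.8 rad 0.0021 Ftool [-0.2  2.3 -6.2] Mtool [-1.021  0.176 -0.011] w 25.8 gf 30.0 q6 -39.4
```

```bash
cat >> h.py <<'E'
def avg(n=8):
    M=[]
    for i in range(n):
        imaging.capture("top"); s=r.sense(); M.append(-s["moment"][2])
    print("Mz avg",np.mean(M).round(4),"sd",np.std(M).round(3)); st()
E
python3 -c "from h import *;avg()"
```

```text
Mz avg 0.0522 sd 0.03
11.63 [ 0.5686 -0.0304  0.1307] psi -116.0 ang 100.2 rad 0.0021 Ftool [-0.5  2.2 -5.5] Mtool [-0.99   0.135  0.072] w 25.6 gf 30.0 q6 -39.3
```

{"op": "apply_moves", "data": {"moves": [[[0,0,0],3],[[0,0,0],3]]}}

```text
time_s: 11.8
tcp_pos: [0.5686, -0.0304, 0.1307]
ee_rot: [[-0.532, -0.847, 0.001], [-0.847, 0.532, -0.0], [-0.0, -0.001, -1.0]]
wrist_force: [-3.2, 0.6, 6.0]
gripper_width: 0.294
gripper_force: 30.0
```

```bash
python3 -c "from h import *;avg()"
```

```text
Mz avg 0.0683 sd 0.03
12.2 [ 0.5686 -0.0304  0.1307] psi -122.0 ang 100.7 rad 0.0022 Ftool [ 1.1  3.8 -5.8] Mtool [-0.988  0.176  0.032] w 25.6 gf 30.0 q6 -45.3
```

{"op": "apply_moves", "data": {"moves": [[[0,0,0],3],[[0,0,0],3]]}}

```text
time_s: 12.37
tcp_pos: [0.5686, -0.0304, 0.1307]
ee_rot: [[-0.618, -0.786, 0.001], [-0.786, 0.618, -0.0], [-0.0, -0.001, -1.0]]
wrist_force: [-3.1, 1.0, 6.0]
gripper_width: 0.295
gripper_force: 30.0
```

```bash
python3 -c "from h import *;avg()"
```

```text
Mz avg 0.0544 sd 0.027
12.77 [ 0.5686 -0.0304  0.1307] psi -128.0 ang 99.9 rad 0.0021 Ftool [ 1.2  2.7 -6. ] Mtool [-0.959  0.305  0.041] w 25.7 gf 30.0 q6 -51.3
```

{"op": "apply_moves", "data": {"moves": [[[0,0,0],1.5],[[0,0,0],1.5]]}}

```text
time_s: 12.93
tcp_pos: [0.5686, -0.0304, 0.1307]
ee_rot: [[-0.657, -0.754, 0.001], [-0.754, 0.657, -0.0], [-0.0, -0.001, -1.0]]
wrist_force: [-2.4, 0.8, 5.9]
gripper_width: 0.296
gripper_force: 30.0
```

```bash
python3 -c "from h import *;st()"
```

```text
12.93 [ 0.5686 -0.0304  0.1307] psi -131.1 ang 99.7 rad 0.0022 Ftool [ 1.   2.3 -5.9] Mtool [-0.907  0.38  -0.069] w 25.8 gf 30.0 q6 -54.3
```

{"op": "apply_moves", "data": {"moves": [[[0,0,0],1.5],[[0,0,0],1.5]]}}

```text
time_s: 13.1
tcp_pos: [0.5686, -0.0304, 0.1307]
ee_rot: [[-0.696, -0.718, 0.001], [-0.718, 0.696, -0.0], [-0.0, -0.0, -1.0]]
wrist_force: [-3.0, 1.5, 5.5]
gripper_width: 0.297
gripper_force: 30.0
```

```bash
python3 -c "from h import *;st()"
```

```text
13.1 [ 0.5686 -0.0304  0.1307] psi -134.1 ang 100.6 rad 0.0021 Ftool [ 1.   3.2 -5.5] Mtool [-0.896  0.361 -0.077] w 25.8 gf 30.0 q6 -57.3
```

{"op": "apply_moves", "data": {"moves": [[[0,0,0],1.5],[[0,0,0],1.5]]}}

```text
time_s: 13.27
tcp_pos: [0.5686, -0.0304, 0.1307]
ee_rot: [[-0.732, -0.681, 0.001], [-0.681, 0.732, -0.0], [-0.0, -0.0, -1.0]]
wrist_force: [-3.0, 0.9, 5.5]
gripper_width: 0.294
gripper_force: 30.0
```

```bash
python3 -c "from h import *;st();avg(6)"
```

```text
13.27 [ 0.5686 -0.0304  0.1307] psi -137.1 ang 99.7 rad 0.0022 Ftool [ 1.6  2.7 -5.5] Mtool [-0.821  0.456 -0.036] w 25.6 gf 30.0 q6 -60.3
Mz avg 0.0399 sd 0.048
13.57 [ 0.5686 -0.0304  0.1307] psi -137.0 ang 100.1 rad 0.0022 Ftool [ 1.7  3.  -6.2] Mtool [-0.841  0.46   0.082] w 26.0 gf 30.0 q6 -60.3
```

{"op": "apply_moves", "data": {"moves": [[[0,0,0],1.5],[[0,0,0],1.5]]}}

```text
time_s: 13.73
tcp_pos: [0.5686, -0.0304, 0.1307]
ee_rot: [[-0.767, -0.642, 0.001], [-0.642, 0.767, -0.0], [-0.0, -0.0, -1.0]]
wrist_force: [-3.8, 0.8, 5.9]
gripper_width: 0.292
gripper_force: 30.0
```

```bash
python3 -c "from h import *;st()"
```

```text
13.73 [ 0.5686 -0.0304  0.1307] psi -140.1 ang 100.1 rad 0.0022 Ftool [ 2.4  3.  -5.9] Mtool [-0.861  0.479 -0.15 ] w 25.4 gf 30.0 q6 -63.3
```

{"op": "apply_moves", "data": {"moves": [[[0,0,0],1.5],[[0,0,0],1.5]]}}

```text
time_s: 13.9
tcp_pos: [0.5686, -0.0304, 0.1307]
ee_rot: [[-0.799, -0.601, 0.001], [-0.601, 0.799, -0.0], [-0.0, -0.0, -1.0]]
wrist_force: [-2.9, 0.4, 5.9]
gripper_width: 0.298
gripper_force: 30.0
```

```bash
python3 -c "from h import *;st()"
```

```text
13.9 [ 0.5686 -0.0304  0.1307] psi -143.1 ang 99.4 rad 0.0021 Ftool [ 2.1  2.1 -5.9] Mtool [-0.767  0.529 -0.092] w 25.9 gf 30.0 q6 -66.3
```

{"op": "apply_moves", "data": {"moves": [[[0,0,0],1.5],[[0,0,0],1.5]]}}

```text
time_s: 14.07
tcp_pos: [0.5686, -0.0304, 0.1307]
ee_rot: [[-0.83, -0.558, 0.001], [-0.558, 0.83, -0.0], [-0.0, -0.0, -1.0]]
wrist_force: [-1.9, 1.3, 5.9]
gripper_width: 0.296
gripper_force: 30.0
```

```bash
python3 -c "from h import *;st();avg(8)"
```

```text
14.07 [ 0.5686 -0.0304  0.1307] psi -146.0 ang 100.2 rad 0.0022 Ftool [ 0.8  2.1 -5.9] Mtool [-0.791  0.591 -0.073] w 25.8 gf 30.0 q6 -69.3
Mz avg -0.0289 sd 0.016
14.47 [ 0.5686 -0.0304  0.1307] psi -146.0 ang 100.3 rad 0.0021 Ftool [ 1.   2.6 -5.3] Mtool [-0.79   0.586 -0.036] w 25.8 gf 30.0 q6 -69.3
```

{"op": "apply_moves", "data": {"moves": [[[0,0,0],1.5],[[0,0,0],1.5]]}}

```text
time_s: 14.63
tcp_pos: [0.5686, -0.0304, 0.1307]
ee_rot: [[-0.858, -0.514, 0.001], [-0.514, 0.858, -0.0], [-0.0, -0.0, -1.0]]
wrist_force: [-2.7, 1.5, 6.1]
gripper_width: 0.298
gripper_force: 30.0
```

```bash
python3 -c "from h import *;st();avg(10)"
```

```text
14.63 [ 0.5686 -0.0304  0.1307] psi -149.0 ang 99.6 rad 0.0021 Ftool [ 1.6  2.7 -6.1] Mtool [-0.78  0.63 -0.14] w 25.9 gf 30.0 q6 -72.3
Mz avg -0.0528 sd 0.035
15.13 [ 0.5686 -0.0304  0.1307] psi -149.0 ang 99.6 rad 0.0021 Ftool [ 2.7  1.7 -5.5] Mtool [-0.71   0.604 -0.103] w 25.5 gf 30.0 q6 -72.2
```

The static moment has dropped well past the free-turning level, which puts the foot at roughly 15–30 N. I'll release, and it should settle at about 10 N. Then I lift and go back to the lever.

{"op": "apply_moves", "data": {"moves": [[[0,0,0],0],[[0,0,0],0],[[0,0,0],0],[[0,0,0],0],[[0,0,0],0]], "hand": 0.05}}

```text
time_s: 15.55
tcp_pos: [0.5686, -0.0305, 0.1293]
ee_rot: [[-0.857, -0.515, -0.0], [-0.515, 0.857, -0.0], [0.0, 0.0, -1.0]]
wrist_force: [0.3, 0.2, 0.1]
gripper_width: 0.547
gripper_force: 0.0
```

{"op": "apply_moves", "data": {"moves": [[[0,0,-0.02],0],[[0,0,-0.03],0],[[0,0,-0.03],0],[[0,0,0],-7],[[0,0,0],-7]]}}

```text
time_s: 15.97
tcp_pos: [0.5699, -0.0303, 0.2119]
ee_rot: [[-0.703, -0.711, 0.005], [-0.711, 0.703, 0.001], [-0.004, -0.003, -1.0]]
wrist_force: [0.0, -0.4, -0.9]
gripper_width: 0.574
gripper_force: 0.0
```

{"op": "apply_moves", "data": {"moves": [[[0,0,0],-7],[[0,0,0],-7],[[0,0,0],-7],[[0,0,0],-7],[[0,0,0],-7]], "hand": 0.034}}

```text
time_s: 16.38
tcp_pos: [0.5686, -0.0305, 0.2093]
ee_rot: [[-0.168, -0.986, -0.0], [-0.986, 0.168, -0.0], [0.0, 0.0, -1.0]]
wrist_force: [-0.2, 0.8, 0.3]
gripper_width: 0.401
gripper_force: 0.0
```

{"op": "apply_moves", "data": {"moves": [[[0,0,0],-7],[[0,0,0],-7],[[0,0,0],-7],[[0,0,0],-7],[[0,0,0],-7]]}}

```text
time_s: 16.8
tcp_pos: [0.5686, -0.0305, 0.2093]
ee_rot: [[0.428, -0.904, -0.0], [-0.904, -0.428, -0.0], [-0.0, 0.0, -1.0]]
wrist_force: [-0.2, 0.0, 0.3]
gripper_width: 0.386
gripper_force: 0.0
```

{"op": "apply_moves", "data": {"moves": [[[-0.03,0,0],0],[[-0.03,0,0],0],[[0,0,0],0],[[0,0,0],0],[[0,0,0],0]]}}

```text
time_s: 17.22
tcp_pos: [0.5435, 0.024, 0.2096]
ee_rot: [[0.423, -0.906, 0.0], [-0.906, -0.423, -0.0], [0.0, -0.0, -1.0]]
wrist_force: [0.2, -0.3, 0.2]
gripper_width: 0.389
gripper_force: 0.0
```

```bash
python3 - <<'E'
from h import *
st(); s=r.sense(); R=np.array(s["ee_rot"]); t=np.array(s["tcp_pos"])
W=imaging.capture("wrist")
for k,z in (("lever",.109),("head",.152)):
    for d in models.place_of(W,k)[:1]:
        u=np.array(d["at"])*[560,420]; a=atz(W,u,z); v=a[:2]-[.5687,-.031]; print(k,round(d["confidence"],2),u.round(1),a.round(4),np.degrees(np.arctan2(v[1],v[0])).round(1),np.hypot(*v).round(4),"tool",(R.T@(np.r_[a[:2],.094]-t)).round(4))
cv2.imwrite("pics/w6.png",cv2.resize(W["frame"][50:330,100:460],(771,600),interpolation=cv2.INTER_CUBIC))
E
```

```text
17.22 [0.5435 0.024  0.2096] psi -65.0 ang 114.3 rad 0.062 Ftool [ 0.3 -0.1 -0.2] Mtool [-0.091 -0.04   0.004] w 33.8 gf 0.0 q6 5.4
lever 0.88 [288.9 208.3] [0.5385 0.0233 0.109 ] 119.1 0.0622 tool [-0.0015  0.0048  0.1156]
head 0.98 [284.1 140.5] [ 0.5688 -0.0312  0.152 ] -54.3 0.0002 tool [0.0607 0.0003 0.1156]
```

View pics/w6.png

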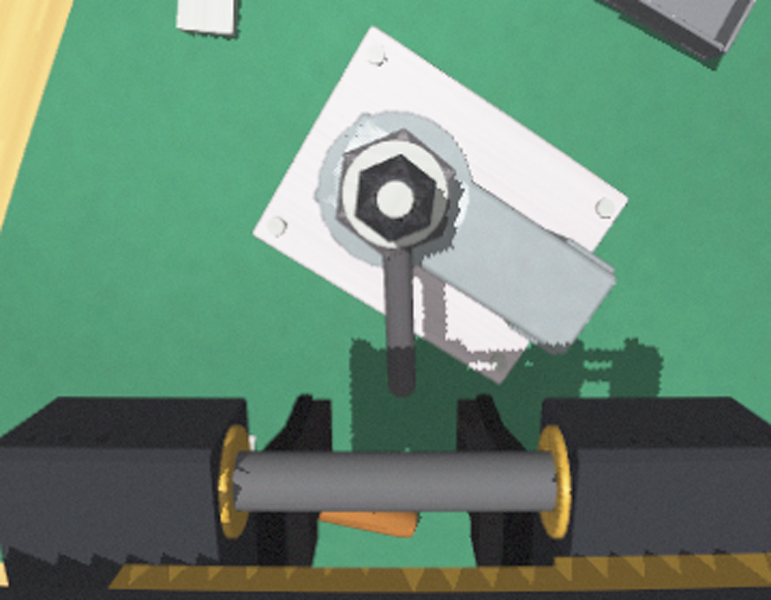

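The lever is straight below the nut at crop (398,250) to (402,390). By image slope it has swung about 40° from its start. The target is about 57° clockwise from here, about 8 N while moving.

{"op": "apply_moves", "data": {"moves": [[[-0.004,0.002,0.03],0],[[0,0,0.035],0],[[0,0,0.03],0],[[0,0,0.02],0],[[0,0,0],0]]}}

```text
time_s: 17.78
tcp_pos: [0.5366, 0.0252, 0.0899]
ee_rot: [[0.42, -0.907, -0.01], [-0.907, -0.42, -0.002], [-0.002, 0.01, -1.0]]
wrist_force: [-0.8, -1.1, 0.2]
gripper_width: 0.392
gripper_force: 0.0
```

{"op": "apply_moves", "data": {"moves": [[[0,-0.005,0],0],[[0,-0.005,0],0],[[0.0009,-0.0045,0],4],[[0.0009,-0.0045,0],4],[[0.0009,-0.0045,0],4]]}}

```text
time_s: 18.2
tcp_pos: [0.5626, 0.0332, 0.0958]
ee_rot: [[0.221, -0.975, -0.0], [-0.975, -0.221, 0.0], [-0.0, 0.0, -1.0]]
wrist_force: [-2.5, -0.3, -1.8]
gripper_width: 0.393
gripper_force: 1.2
```

```bash
sed -i 's/^A=.*/A=np.array([.5688,-.0312])/' h.py; python3 -c "from h import *;st()"
```

```text
18.2 [0.5626 0.0332 0.0958] psi -77.3 ang 95.5 rad 0.0647 Ftool [-0.3  2.5  1.8] Mtool [-0.815 -0.024 -0.016] w 34.2 gf 1.2 q6 -7.1
```

{"op": "apply_moves", "data": {"moves": [[[0.0009,-0.0045,0],4],[[0.0009,-0.0045,0],4],[[0.0009,-0.0045,0],4],[[0.0009,-0.0045,0],4]]}}

```text
time_s: 18.53
tcp_pos: [0.5808, 0.0321, 0.0958]
ee_rot: [[-0.057, -0.998, -0.0], [-0.998, 0.057, 0.001], [-0.001, 0.0, -1.0]]
wrist_force: [-2.7, 0.9, -2.4]
gripper_width: 0.392
gripper_force: 1.3
```

```bash
python3 -c "from h import *;st()"
```

```text
18.53 [0.5808 0.0321 0.0958] psi -93.3 ang 79.3 rad 0.0644 Ftool [-0.8  2.8  2.4] Mtool [-0.807 -0.077  0.026] w 34.1 gf 1.3 q6 -22.3
```

{"op": "apply_moves", "data": {"moves": [[[0.0009,-0.0045,0],4],[[0.0009,-0.0045,0],4]]}}

```text
time_s: 18.7
tcp_pos: [0.5895, 0.0296, 0.0957]
ee_rot: [[-0.195, -0.981, -0.0], [-0.981, 0.195, 0.001], [-0.001, 0.0, -1.0]]
wrist_force: [-3.0, 0.6, -1.9]
gripper_width: 0.389
gripper_force: 1.4
```

```bash
python3 -c "from h import *;st()"
```

```text
18.7 [0.5895 0.0296 0.0957] psi -101.3 ang 71.1 rad 0.0642 Ftool [0.  3.1 1.9] Mtool [-0.907 -0.086 -0.058] w 33.8 gf 1.4 q6 -29.8
```

{"op": "apply_moves", "data": {"moves": [[[0.0009,-0.0045,0],4],[[0.0009,-0.0045,0],4]]}}

```text
time_s: 18.87
tcp_pos: [0.5976, 0.0259, 0.0955]
ee_rot: [[-0.33, -0.944, -0.001], [-0.944, 0.33, 0.001], [-0.001, 0.001, -1.0]]
wrist_force: [-2.9, 2.2, -2.9]
gripper_width: 0.387
gripper_force: 1.8
```

```bash
python3 - <<'E'
from h import *
st()
W=imaging.capture("wrist")
for d in models.place_of(W,"lever")[:1]:
    u=np.array(d["at"])*[560,420]; a=atz(W,u,.105); v=a[:2]-A; print(round(d["confidence"],2),a.round(4),np.degrees(np.arctan2(v[1],v[0])).round(1),np.hypot(*v).round(4))
E
```

```text
18.87 [0.5976 0.0259 0.0955] psi -109.3 ang 63.2 rad 0.064 Ftool [-1.1  3.4  2.9] Mtool [-1.111 -0.155  0.013] w 33.7 gf 1.8 q6 -37.1
0.86 [0.5854 0.0284 0.105 ] 74.5 0.0619
```

{"op": "apply_moves", "data": {"moves": [[[0.0009,-0.0045,0],4],[[0.0009,-0.0045,0],4]]}}

```text
time_s: 19.13
tcp_pos: [0.605, 0.0213, 0.0951]
ee_rot: [[-0.456, -0.89, -0.001], [-0.89, 0.456, 0.001], [-0.001, 0.001, -1.0]]
wrist_force: [-3.8, 3.1, -2.5]
gripper_width: 0.393
gripper_force: 2.2
```

```bash
python3 -c "from h import *;st()"
```

```text
19.13 [0.605  0.0213 0.0951] psi -117.1 ang 55.4 rad 0.0638 Ftool [-1.   4.8  2.5] Mtool [-1.395 -0.314  0.059] w 34.2 gf 2.2 q6 -44.3
```

{"op": "apply_moves", "data": {"moves": [[[0.0007,-0.0034,0],3]]}}

```text
time_s: 19.22
tcp_pos: [0.6078, 0.0192, 0.095]
ee_rot: [[-0.502, -0.865, -0.001], [-0.865, 0.502, 0.001], [-0.001, 0.001, -1.0]]
wrist_force: [-3.6, 3.6, -2.6]
gripper_width: 0.392
gripper_force: 2.3
```

```bash
python3 - <<'E'
from h import *
st()
W=imaging.capture("wrist")
for d in models.place_of(W,"lever")[:1]:
    u=np.array(d["at"])*[560,420]; a=atz(W,u,.103); v=a[:2]-A; print(round(d["confidence"],2),a.round(4),np.degrees(np.arctan2(v[1],v[0])).round(1),np.hypot(*v).round(4))
st()
E
```

```text
19.22 [0.6078 0.0192 0.095 ] psi -120.1 ang 52.3 rad 0.0637 Ftool [-1.3  4.9  2.6] Mtool [-1.423 -0.431  0.004] w 34.1 gf 2.3 q6 -47.0
0.89 [0.5968 0.0222 0.103 ] 62.3 0.0602
19.32 [0.6083 0.019  0.095 ] psi -120.0 ang 51.8 rad 0.0639 Ftool [-0.9  3.8  3.1] Mtool [-1.063 -0.329  0.003] w 34.0 gf 1.7 q6 -46.9
```

{"op": "apply_moves", "data": {"moves": [[[0.0005,-0.0023,0],2],[[0.0005,-0.0023,0],2]]}}

```text
time_s: 19.48
tcp_pos: [0.6112, 0.0162, 0.0948]
ee_rot: [[-0.559, -0.829, -0.0], [-0.829, 0.559, 0.001], [-0.001, 0.001, -1.0]]
wrist_force: [-2.9, 3.3, -3.2]
gripper_width: 0.388
gripper_force: 2.6
```

```bash
python3 -c "from h import *;st()"
```

```text
19.48 [0.6112 0.0162 0.0948] psi -124.0 ang 48.2 rad 0.0636 Ftool [-1.1  4.2  3.2] Mtool [-1.54  -0.605  0.033] w 33.8 gf 2.6 q6 -50.5
```

{"op": "apply_moves", "data": {"moves": [[[0,0,0],0],[[0,0.009,0],0],[[0,0,0],0],[[0,0,0],0]]}}

```text
time_s: 19.82
tcp_pos: [0.6051, 0.0204, 0.096]
ee_rot: [[-0.558, -0.83, 0.003], [-0.83, 0.558, -0.0], [-0.002, -0.003, -1.0]]
wrist_force: [0.2, -0.1, -0.4]
gripper_width: 0.392
gripper_force: 0.0
```

{"op": "apply_moves", "data": {"moves": [[[0,0,-0.03],0],[[0,0,-0.04],0],[[0,0,-0.04],0],[[-0.03,0,0],0],[[0,0,0],0]]}}

```text
time_s: 20.23
tcp_pos: [0.6254, 0.0474, 0.2095]
ee_rot: [[-0.557, -0.83, 0.012], [-0.83, 0.557, 0.002], [-0.009, -0.009, -1.0]]
wrist_force: [0.5, -0.4, -1.5]
gripper_width: 0.392
gripper_force: 0.0
```

{"op": "apply_moves", "data": {"moves": [[[0,0,0],0],[[0,0,0],0],[[0,0,0],0],[[0,0,0],0]]}}

```text
time_s: 20.57
tcp_pos: [0.6206, 0.0445, 0.2042]
ee_rot: [[-0.56, -0.829, -0.001], [-0.829, 0.56, -0.001], [0.001, 0.0, -1.0]]
wrist_force: [0.6, -0.1, -0.8]
gripper_width: 0.393
gripper_force: 0.0
```

```bash
python3 - <<'E'
from h import *
st()
W=imaging.capture("wrist")
for k,z in (("lever",.104),("head",.152)):
    for d in models.place_of(W,k)[:1]:
        u=np.array(d["at"])*[560,420]; a=atz(W,u,z); v=a[:2]-A; print(k,round(d["confidence"],2),u.round(1),a.round(4),np.degrees(np.arctan2(v[1],v[0])).round(1),np.hypot(*v).round(4))
# lever axis by dark pixels in an annulus 35..80 mm round the axis, rectified to plane z
def ang(f,p,z,lo=.045,hi=.078):
    g=cv2.cvtColor(f,cv2.COLOR_BGR2GRAY); th=np.radians(np.arange(30,150,.5)); best=[]
    s=np.zeros(len(th))
    for rr in np.linspace(lo,hi,18):
        for i,t in enumerate(th):
            u=proj(p,[A[0]+rr*np.cos(t),A[1]+rr*np.sin(t),z]); v=g[min(max(int(round(u[1])),0),419),min(max(int(round(u[0])),0),559)]; s[i]+=v
    s=np.convolve(s/18,np.ones(15)/15,'same'); s[:14]=255;s[-14:]=255
    i=s.argmin(); return np.degrees(th[i]),s[i].round(1),np.median(s).round(1)
T=imaging.capture("top")
print("now wrist",ang(W["frame"],W,.111),"now top",ang(T["frame"],T,.111),"start top",ang(cv2.imread("pics/top0.png"),T,.113))
cv2.imwrite("pics/w7.png",np.hstack([cv2.resize(W["frame"][50:330,100:460],(450,350)),cv2.resize(T["frame"][130:250,250:370],(350,350),interpolation=cv2.INTER_CUBIC)]))
E
```

```text
20.57 [0.6206 0.0445 0.2042] psi -124.0 ang 55.6 rad 0.0917 Ftool [-0.3 -0.6  0.8] Mtool [-0.073 -0.024  0.023] w 34.2 gf 0.0 q6 -53.0
lever 0.79 [286.7 174.6] [0.6013 0.0215 0.104 ] 58.3 0.0619
head 0.74 [285.   98.1] [ 0.5693 -0.0291  0.152 ] 76.6 0.0021
now wrist (np.float64(59.99999999999999), np.float64(60.1), np.float64(132.0)) now top (np.float64(59.5), np.float64(38.8), np.float64(105.6)) start top (np.float64(79.5), np.float64(70.5), np.float64(161.8))
```

View pics/w7.png

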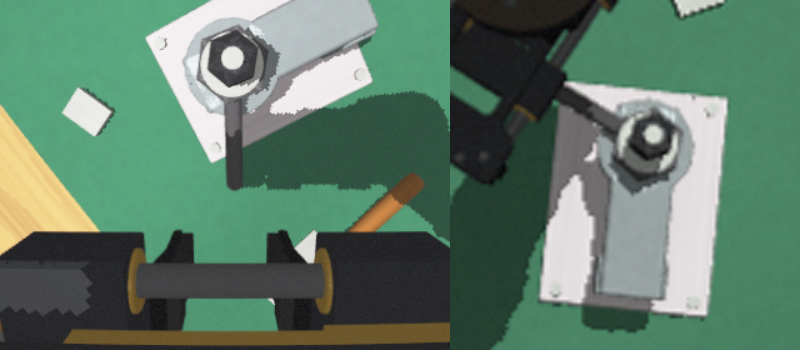

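The lever stands at 59° against 79° at the start, about 0.35 rad past its start. That is about 0.7 rad past first touch, inside the wanted band. The head's flats show it sprang back about 24° on release, so the foot should sit at about 10 N. The gauge and bystanders are undisturbed and the gripper is clear, so I'll hand in.

```bash
python3 -c "from station import r;print(r.finish_job())"
```

```text
the job is handed in; nothing more can be done
None
```

I loosened the nut fully, set the foot on the gauge plate at an estimated 10 N and retightened the nut to an estimated 25–30 N clamp. The clamp comes from the lever angle (about 0.7 rad past touch): the push read only about 5 N of the asked 8, and the foot may have peaked near 35 N (limit 38) before release. The job is handed in, but its verdict wasn't shown.

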